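Fish the bottle brush out through the radiator cover

ROBOT

A 7-joint arm with a two-finger parallel gripper is mounted at the origin on the work surface. World frame = base frame: x ahead of the robot, y to its left, z up, the work surface at z = 0. Lengths are in m, angles in rad, forces in N, time in s.
With the tool pointing down it reaches from about 0.4 to 0.85 m from the base axis. Payload 10.4 kg.
Tool frame: the origin (TCP) lies at the very end of the fingers, on their centre line; the grasp point (between the pads) lies 19 mm behind it; z points along the fingers, y is the direction in which the jaws open and shut (so a half turn about z gives the same grasp; the last joint's range is limited). The gripper opens to 87 mm and grips with 3 to 60 N. Pads are 19 mm wide; open, the fingers measure 117 mm over their backs; the gripper's body (75 mm by 190 mm) begins 51 mm behind the grasp point.
Start: joints at [-1.158, 0.332, -0.065, 1.46, 0.022, 1.35, -0.088], TCP at [0.264, 0.567, 0.223] pointing down, gripper open.
Joint ranges: [-2.6, 2.6], [-0.5, 2.12], [-1.47, 1.34], [0.16, 2.42], [-1.27, 4.41], [0.06, 2.06], [-2.6, 2.6]. Speed limits (rad/s): [2.22, 2.22, 2.79, 2.79, 3.14, 3.14, 3.14].

INTERFACE

Orientations are given as a unit quaternion [x, y, z, w].
In Python, from bench import read_state, camera, close_job gives the robot as it stands.
- The arm moves only by the shell command python3 -m inch 'ROWS' [OPENING] [FORCE]. ROWS is JSON, a list of rows, each a list of 6 numbers: the shift along the tool's x, y, z as a fraction of full scale, then the turn, a rotation vector about the tool's x, y, z as a fraction of full scale. In form: [[tx, ty, tz, ax, ay, az], ...]. A call has 1 to 5 rows; each row shifts and turns the commanded pose from where the row before left it, along the tool's axes as they then stand; what a row does not reach is not made up. Full scale, the value 1, is 0.04 m for a shift and 120 degrees for a turn. A row lasts 1/8 s, in which the tool goes at most 62.5 mm and 10.7 degrees, less where a joint would pass 70% of its speed; a pose out of reach is approached as far as the arm can. A call with a number of a shift or a turn outside -1 to 1 is refused whole. A call with a gripper value outside its range is refused whole. OPENING is the opening, from -1 (shut) to 1 (fully open), so that 0 is half open, set as the call begins (- or left out, the last holds). The fingers move at their own pace and stop on an object; FORCE is the grip in N (left out, the last holds). Time passes only in rows, so rows that do not move let the fingers close. It gives the time, the measured TCP pose, the force and the opening at its end, in the units of the state.
- read_state(): the state, without advancing time (a new reading comes with each control period).
- camera(name): name is "side" or "top" or "wrist"; returns a dict with "img" (420x560x3 uint8, red, green, blue), "depth" (420x560 float32, m along the optical axis (not along the pixel's ray), 0 where there is no reading), "fx", "fy", "cx", "cy" (pixels), "k1" (the pictures are not rectified: a ray, as slopes to the right and down, at radius r is drawn at 1 + k1 r^2 times it, then the intrinsics apply), "position" and "orientation" of the camera in the world; the wrist camera has in their place "tool_from_camera" (4x4, takes a point from camera to tool coordinates, whose origin is the TCP and whose axes are the flange's). Camera axes: x right, y down, z forward; pixel columns grow to the right and rows downward; lengths in m; the calibration is good to about 2 mm. A picture is of the moment at which its call begins: read the wrist's pose just before it.
- close_job(): hands the job in, once; it reports no verdict.
The state is a dict: "time": time; "joint_positions": joint angles; "joint_vel": joint speeds; "joint_torque": joint torques, N m; "ee_pos": TCP position; "eef_rot": TCP orientation; "ft_force": force on the tool from outside, world axes, zero at the start; "torque": the same for the moment, N m; "width": finger opening in m.
Only numpy, scipy, OpenCV 4.12 (cv2) and the standard library are available. Lean on these libraries where they do the work, as an engineer would, in place of code of your own. Each camera call takes 0.05 s, during which the arm holds its last target.

TASK

The bottle brush has slid under the low cast-iron-style radiator cover and is longer than the cover's opening: take it by its handle through the opening, tilt it so that the black-capped end comes up first while the white head is still underneath, and thread it out without forcing anything against the cover. Finish holding the brush still in the gripper with all of it at least 5 cm above the top of the cover, and do not let go. Leave the bottles and the coaster where they are.

Things in the scene. Friction and masses are not known exactly. Their poses are not given: they have to be found in the camera images.
- brush: Bottle brush, 280 mm long, 0.12-0.22 kg, lying level, axis 15 mm above the tray floor. Origin on its axis at mid-length, balance point near it; x axis from head to cap, z up. Rigid white ribbed head, 30 mm round, x -140 to -65; flat stainless bar handle 16 mm wide (y), 12 mm thick (z), x -65 to +115; black square cap 26 mm wide, 30 mm high, x +115 to +140.
- head_end (a point): Centre of the brush's end face at the white head (x -140 in the brush's frame). It starts 105 to 135 mm beneath the grille, beyond the opening's edge.
- cap_end (a point): Centre of the brush's end face at the black cap (x +140 in the brush's frame). It starts inside the opening.
- cover: Low fixed radiator cover of dark iron bars over a pale grey tray, 500 mm (its x) by 260 mm (y), top 76 mm above the work surface, closed walls 8 mm thick. Origin at the centre of its underside, z up. Top grille 8 mm thick (underside at 68 mm), bar gaps under 13 mm; tray floor at 12 mm. The brush lies along the cover's x within 0.12 rad, its head under the -x end.
- opening (a point): Centre of the cover's one opening, 180 mm (cover's x -90 to +90) by 180 mm (y -90 to +90), at the level of the grille's top face (76 mm above the work surface).
- pet_a: Standing clear PET bottle with white twist cap, 64 mm across, 205 mm tall, a bystander. Origin at the centre of its underside.
- pet_b: Standing clear PET bottle with white twist cap, 64 mm across, 205 mm tall, a bystander. Origin at the centre of its underside.
- wine_bottle: Tipped dark glass wine bottle lying on its side, 300 mm long, 74 mm across, kept from rolling by two small cork chocks, a bystander. Origin on its axis at mid-length, its x axis towards the neck.
- coaster: Round white ceramic coaster, 96 mm across, 9 mm thick, a bystander. Origin at the centre of its underside.

How it is judged:
On the way:
1. the brush's cap end is up through the opening while its head is still beneath the grille (height (world z) of cap_end above 0.095 m and height (world z) of head_end below 0.06 m), for 0.1 s.
At the end, for the whole second after the job is handed in: Both end points of the brush are over 120 mm above the work surface (44 mm above the cover), gripped with over 1 N, touching neither cover nor bystander (0.2 N), still (0.05 m/s, 0.3 rad/s); bystanders within 30 mm (wine bottle 40 mm) of their start (height (world z) of each of cap_end, head_end above 0.12 m and contact force between the fingers and brush above 1 N and contact force between brush and cover below 0.2 N and linear speed of brush below 0.05 m/s and angular speed of brush below 0.3 rad/s and contact force between brush and pet_a below 0.2 N and contact force between brush and pet_b below 0.2 N and contact force between brush and wine_bottle below 0.2 N and contact force between brush and coaster below 0.2 N and distance of each of pet_a, pet_b, coaster from where it was at the start of the episode below 0.03 m and distance of wine_bottle from where it was at the start of the episode below 0.04 m); the arm keeps its last pose, push and grip.
It fails at once if the brush is forced against the cover (over 50 N) (contact force between brush and cover above 50 N).
It fails at once if the robot is forced against the cover (over 50 N) (contact force between any of the arm, the fingers and cover above 50 N).
It fails at once if a bystander is moved more than 30 mm (wine bottle 40 mm) or a standing bottle is tipped (distance of any of pet_a, pet_b, coaster from where it was at the start of the episode above 0.03 m or distance of wine_bottle from where it was at the start of the episode above 0.04 m or angle between any of pet_a, pet_b's own z axis and vertical above 0.4 rad).
It also fails if it takes over 48 s, if anything falls off the work surface, if the arm or the gripper's body presses on something with over 40 N, if the wrist force passes 120 N, or if a joint passes its speed limit or range.

## Working session

There is one attempt and no reset: what is moved stays moved. The work goes in short steps, Python scripts to look and compute and a shell command to move; the robot and the scene stay as the last step left them, time stands still between calls to the robot, and variables do not carry over. Pictures are saved under pics/ and viewed, and the job is handed in when it is done.

```bash
ls; mkdir -p pics
cat > h.py <<'E'
import numpy as np, cv2
from bench import read_state, camera
from scipy.spatial.transform import Rotation as R
def pose(c,s=None):
    if 'position' in c: 
        return R.from_quat(c['orientation']).as_matrix(), np.array(c['position'])
    T=np.array(c['tool_from_camera']); Rt=R.from_quat(s['eef_rot']).as_matrix()
    return Rt@T[:3,:3], Rt@T[:3,3]+np.array(s['ee_pos'])
def ray(c,u,v):
    x=(u-c['cx'])/c['fx'];y=(v-c['cy'])/c['fy']
    a,b=x,y
    for _ in range(20):
        k=1+c['k1']*(a*a+b*b); a,b=x/k,y/k
    return np.stack([a,b,np.ones_like(a)],-1)
def cloud(c,s=None):
    v,u=np.mgrid[0:420,0:560].astype(float)
    r=ray(c,u,v); M,p=pose(c,s)
    return (r*c['depth'][...,None])@M.T+p
def onplane(c,u,v,z,s=None):
    M,p=pose(c,s); d=M@ray(c,np.float64(u),np.float64(v)); return p+d*(z-p[2])/d[2]
E
python3 - <<'E'
from h import *
import pickle
s=read_state();print(s)
for n in('side','top','wrist'):
    c=camera(n);cv2.imwrite(f'pics/{n}0.png',c['img'][...,::-1]);pickle.dump((c,s),open(f'{n}0.pkl','wb'))
    print({k:v for k,v in c.items() if k not in('img','depth')})
E
```

```text
pics
{'time': 0.0, 'joint_positions': array([-1.15759276,  0.3328825 , -0.06468518,  1.46093397,  0.02160927,
        1.34991123, -0.08853155]), 'joint_vel': array([-0.00086078, -0.00108645, -0.00091306,  0.00039108, -0.00030112,
        0.00149918, -0.00031363]), 'joint_torque': array([-1.37921884e-04, -6.23257828e+01,  2.45297811e-02, -3.89891410e+01,
       -6.13774010e-02,  3.99499002e-02,  6.92567028e-05]), 'ee_pos': array([0.26368934, 0.56622175, 0.22175079]), 'eef_rot': array([ 2.16192525e-01,  9.76350487e-01, -7.10269197e-04, -1.15900827e-04]), 'ft_force': array([-0.24088629, -0.54553407, -0.18723462]), 'torque': array([0.01460811, 0.00568154, 0.0387336 ]), 'width': 0.08682271839910384}
{'fx': 461.7098244711342, 'fy': 461.7098244711342, 'cx': 267.92167895512335, 'cy': 204.5132248687992, 'k1': -0.10739374524550087, 'position': array([ 0.27727544, -0.85300011,  0.90920155]), 'orientation': array([ 0.91546017, -0.1155524 ,  0.04160853, -0.38320888])}
{'fx': 509.0229780696759, 'fy': 509.0229780696759, 'cx': 281.92773500593813, 'cy': 220.39210671092945, 'k1': -0.05833787049545576, 'position': array([0.29218966, 0.00964218, 1.65635163]), 'orientation': array([-0.70021917,  0.71175781, -0.04235919,  0.03605028])}
{'fx': 341.0580068933055, 'fy': 341.0580068933055, 'cx': 278.36743717360883, 'cy': 209.05374692208505, 'k1': -0.05368912215141383, 'tool_from_camera': array([[-6.40612819e-04, -9.52956168e-01, -3.03107458e-01,
         8.35164694e-02],
       [ 9.99999681e-01, -7.55395995e-04,  2.61447408e-04,
         3.99312647e-05],
       [-4.78114079e-04, -3.03107193e-01,  9.52956348e-01,
        -1.62004905e-01],
       [ 0.00000000e+00,  0.00000000e+00,  0.00000000e+00,
         1.00000000e+00]])}
```

View pics/top0.png

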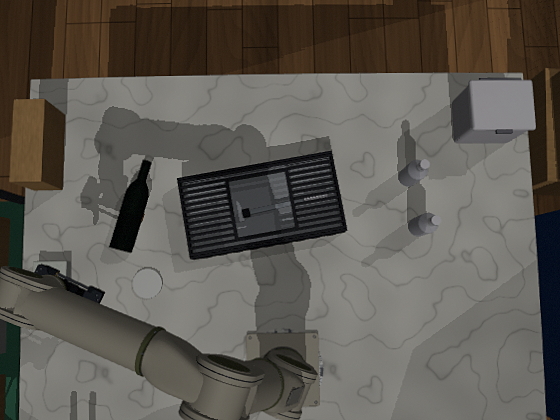

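View pics/side0.png

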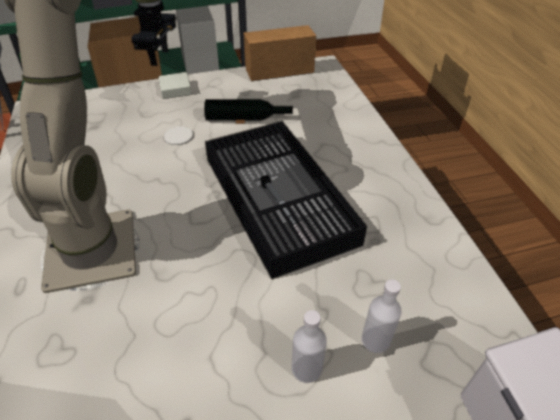

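View pics/wrist0.png

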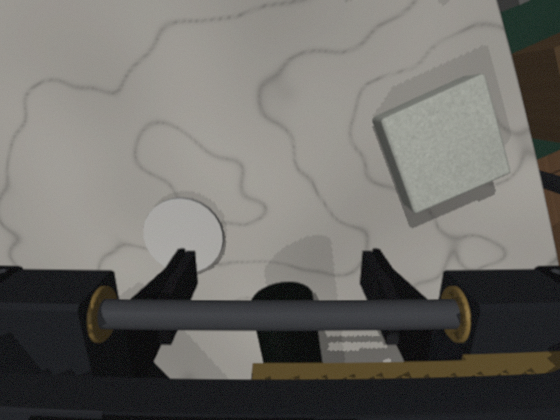

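Top view: cover with corners near (180,178), (330,151), (346,230), (190,258); black cap at (246,212); handle runs right toward a white head under the right grille at (315,197). Now measure.

Run:
```python
from h import *
import pickle
c,s=pickle.load(open('top0.pkl','rb'))
im=c['img'][...,::-1]
cr=im[140:270,165:360]
cr=cv2.resize(cr,None,fx=4,fy=4,interpolation=cv2.INTER_CUBIC)
cr=np.clip(cr.astype(float)*2,0,255).astype(np.uint8);cv2.imwrite('pics/topz.png',cr)
P=cloud(c); 
m=(P[...,2]>0.062)&(P[...,2]<0.09)&(c['img'].max(2)<110)
m[:, :160]=0;m[:,370:]=0;m[270:]=0;m[:130]=0
print(m.sum(), np.median(P[m][:,2]))
r=cv2.minAreaRect(np.float32(P[m][:,:2]));print(r, cv2.boxPoints(r))
c2,_=pickle.load(open('side0.pkl','rb'));P2=cloud(c2)
cr=c2['img'][110:280,190:380,::-1];cr=cv2.resize(cr,None,fx=4,fy=4,interpolation=cv2.INTER_CUBIC)[:600]
cv2.imwrite('pics/sidez.png',np.clip(cr*1.8,0,255).astype(np.uint8))
m=(P2[...,2]>0.068)&(P2[...,2]<0.09);m[:, :195]=0;m[:,370:]=0;m[270:]=0;m[:122]=0
r=cv2.minAreaRect(np.float32(P2[m][:,:2]));print(r,m.sum())
```

```text
6081 0.07585959180260016
((0.5225070714950562, 0.058482974767684937), (0.2624984383583069, 0.4990003705024719), 9.480591773986816) [[ 0.35195446  0.28295684]
 [ 0.43414655 -0.20922792]
 [ 0.6930597  -0.16599089]
 [ 0.6108676   0.32619387]]
((0.5208542346954346, 0.05790939927101135), (0.26231876015663147, 0.5056250095367432), 9.347658157348633) 6526
```

View pics/topz.png

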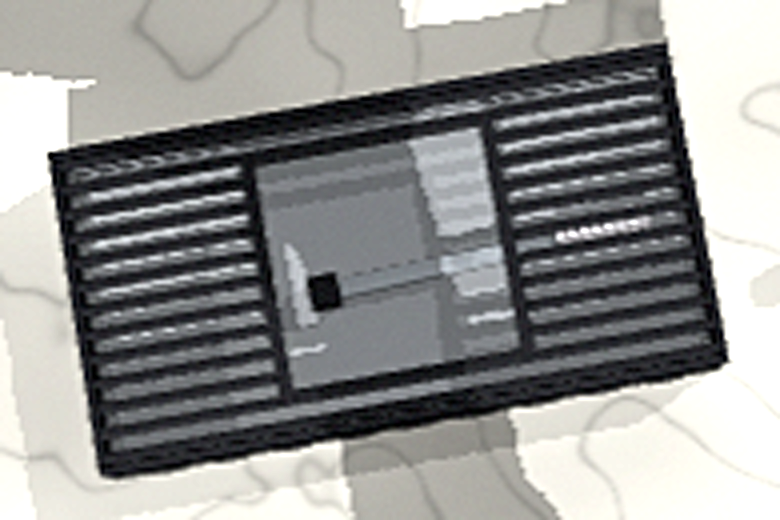

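View pics/sidez.png

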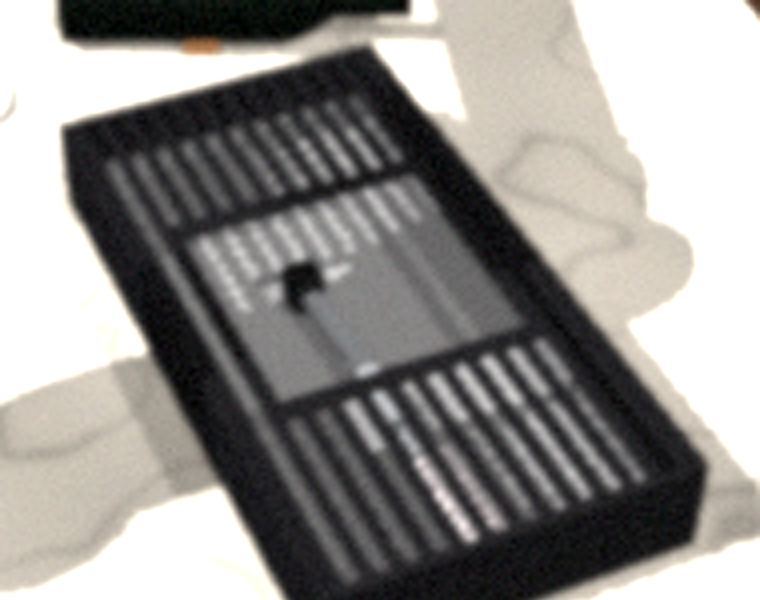

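Run:
```python
from h import *
import pickle
c,s=pickle.load(open('top0.pkl','rb'))
f=lambda x,y,z:onplane(c,165+(x+.5)/4-.5,140+(y+.5)/4-.5,z)
cap=f(324,290,.042);h1=f(350,285,.033);h2=f(495,258,.033);hd=f(600,231,.042)
O=np.array([.5217,.0582,0]);ex=np.array([-.1647,.9863,0]);ey=np.array([-.9863,-.1647,0])
for n,p in zip(('cap','h1','h2','head'),(cap,h1,h2,hd)):print(n,p.round(4),'cover',((p-O)@ex).round(4),((p-O)@ey).round(4))
for q in((250,155),(490,118),(530,355),(285,398)):
  p=f(*q,.076);print('op',((p-O)@ex).round(4),((p-O)@ey).round(4))
```

```text
cap [0.5003 0.1093 0.042 ] cover 0.0539 0.0127
h1 [0.5052 0.0889 0.033 ] cover 0.033 0.0112
h2 [ 0.5253 -0.028   0.033 ] cover -0.0856 0.0107
head [ 0.5446 -0.1125  0.042 ] cover -0.1721 0.0055
op 0.0914 -0.0989
op -0.1002 -0.094
op -0.0965 0.0966
op 0.0971 0.0952
```

```bash
python3 -m inch '[[-0.72,-0.61,0,0,0,0],[-0.72,-0.61,0,0,0,0],[-0.72,-0.61,0,0,0,0],[-0.72,-0.61,0,0,0,0],[-0.72,-0.61,0,0,0,0]]' 1 40
python3 -m inch '[[-0.72,-0.61,0,0,0,0],[-0.72,-0.61,0,0,0,0],[-0.72,-0.61,0,0,0,0],[-0.72,-0.61,0,0,0,0],[-0.72,-0.61,0,0,0,0]]'
python3 -m inch '[[-0.72,-0.61,0,0,0,0],[-0.72,-0.61,0,0,0,0],[-0.72,-0.61,0,0,0,0],[-0.72,-0.61,0,0,0,0],[-0.72,-0.61,0,0,0,0]]'
python3 -m inch '[[-0.72,-0.61,0,0,0,0],[0,0,0,0,0,0.08],[0,0,0,0,0,0.08],[0,0,0,0,0,0.08],[0,0,0,0,0,0.08]]'
python3 -m inch '[[0,0,0,0,0,0.08],[0,0,0,0,0,0.055],[0,0,0,0,0,0]]'
```

```text
time: 0.78
ee_pos: [0.3432, 0.3939, 0.2224]
eef_rot: [0.216, 0.976, -0.0, -0.0]
ft_force: [0.2, -0.7, 0.3]
width: 0.0869
time: 1.4
ee_pos: [0.4222, 0.2226, 0.2224]
eef_rot: [0.216, 0.976, 0.0, -0.0]
ft_force: [1.4, -0.1, 0.8]
width: 0.087
time: 2.02
ee_pos: [0.5012, 0.0513, 0.2225]
eef_rot: [0.216, 0.976, 0.0, -0.0]
ft_force: [0.6, 1.3, -0.4]
width: 0.0867
time: 2.65
ee_pos: [0.5166, 0.0181, 0.2223]
eef_rot: [0.528, 0.849, -0.0, -0.0]
ft_force: [0.1, -0.0, 0.0]
width: 0.0871
time: 3.02
ee_pos: [0.5166, 0.0182, 0.2224]
eef_rot: [0.64, 0.769, -0.0, -0.0]
ft_force: [-0.1, 0.5, -0.1]
width: 0.0865
```

Run:
```python
from h import *
import pickle
s=read_state();c=camera('wrist');pickle.dump((c,s),open('wrist1.pkl','wb'))
cv2.imwrite('pics/wrist1.png',np.clip(c['img'][...,::-1]*1.6,0,255).astype(np.uint8))
```

```text
(no output)
```

View pics/wrist1.png

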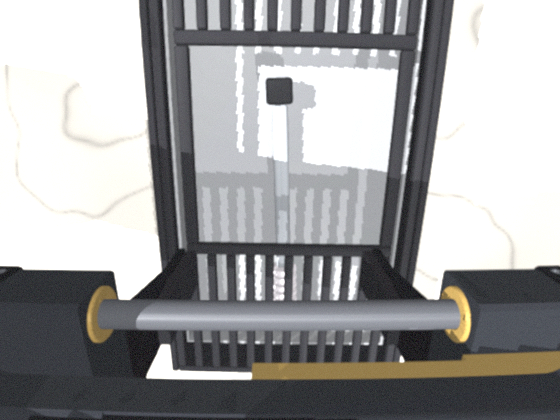

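Wrist view: cap centred at (279,91), handle from about (280,106) to (282,242), opening edges at rows ~47 and ~243, columns ~190 and ~392–410.

Run:
```python
from h import *
import pickle
c,s=pickle.load(open('wrist1.pkl','rb'))
O=np.array([.5217,.0582,0]);ex=np.array([-.1647,.9863,0]);ey=np.array([-.9863,-.1647,0])
for n,(u,v,z) in dict(cap=(279,91,.042),h1=(280,115,.033),hm=(281,180,.033),h2=(282,240,.033),e0=(280,47,.076),e1=(285,244,.076)).items():
  p=onplane(c,u,v,z,s);d=R.from_quat(s['eef_rot']).inv().apply(p-s['ee_pos'])
  print(n,p.round(4),'cover',((p-O)@ex).round(4),((p-O)@ey).round(4),'tool',d.round(4))
g=cv2.cvtColor(c['img'],cv2.COLOR_RGB2GRAY)
print(g[200,260:305],g[130,260:305])
```

```text
cap [0.5005 0.11   0.042 ] cover 0.0546 0.0123 tool [0.0931 0.0009 0.1804]
h1 [0.5056 0.0879 0.033 ] cover 0.0319 0.0109 tool [0.0705 0.0019 0.1894]
hm [0.5188 0.0228 0.033 ] cover -0.0344 0.0087 tool [0.0041 0.003  0.1894]
h2 [ 0.5324 -0.0441  0.033 ] cover -0.1026 0.0063 tool [-0.0641  0.0043  0.1894]
e0 [0.4951 0.1438 0.076 ] cover 0.0888 0.0121 tool [0.1274 0.0017 0.1464]
e1 [ 0.5324 -0.03    0.076 ] cover -0.0887 0.004 tool [-0.0503  0.0068  0.1464]
[122 119 110 104 106 106 107 105 106 106 103 106 104 102  96  91  93 100
 107 106 104 102 103 105 104 104 104 100  99 108 122 126 125 126 127 120
 108 107 106 106 105 105 103 107 109] [182 180 179 180 181 175 166 161 162 162 159 156 156 172 179 184 182 183
 185 180 178 179 178 180 178 169 145 121 115 124 126 126 125 123 125 125
 123 125 124 125 124 124 126 147 173]
```

```bash
python3 -m inch '[[0,0.075,0.8,0,0,-0.01],[0,0,0.8,0,0,0],[0,0,0.8,0,0,0],[0,0,0.8,0,0,0],[0,0,0.6,0,0,0]]'
python3 -m inch '[[0,0,0.5,0,0,0],[0,0,0.45,0,0,0],[0,0,0.3,0,0,0],[0,0,0,0,0,0]]'
python3 - <<'E'
from h import *
s=read_state();c=camera('wrist')
print(s['ee_pos'],s['eef_rot'],s['ft_force'])
cv2.imwrite('pics/wrist2.png',np.clip(c['img'][...,::-1]*1.6,0,255).astype(np.uint8))
E
```

```text
time: 3.7
ee_pos: [0.5192, 0.0187, 0.0692]
eef_rot: [0.631, 0.776, -0.0, -0.0]
ft_force: [-0.5, 0.1, 0.2]
width: 0.0869
time: 4.2
ee_pos: [0.5193, 0.0186, 0.0199]
eef_rot: [0.632, 0.775, -0.001, -0.0]
ft_force: [-0.4, -0.5, -0.8]
width: 0.0872
[0.51926476 0.01864142 0.019891  ] [ 6.31604668e-01  7.75290347e-01 -5.19740039e-04 -3.88897336e-04] [-0.35341019 -0.45580631 -0.78264175]
```

View pics/wrist2.png

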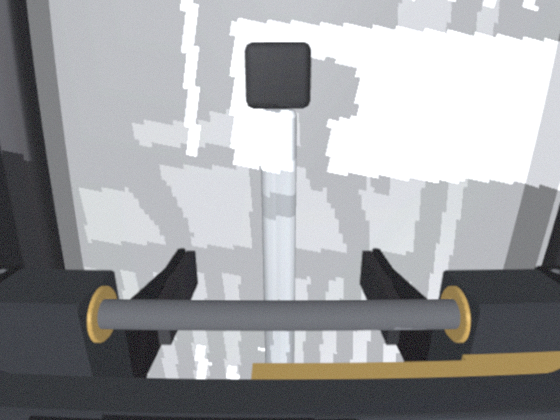

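The handle (cols 263–296) is centred between the fingers (195 and 362). Lower slightly and close.

```bash
python3 -m inch '[[0,0,0.1,0,0,0],[0,0,0,0,0,0]]'
python3 -m inch '[[0,0,0,0,0,0],[0,0,0,0,0,0],[0,0,0,0,0,0],[0,0,0,0,0,0],[0,0,0,0,0,0]]' -1 50
```

```text
time: 4.5
ee_pos: [0.5199, 0.0188, 0.0167]
eef_rot: [0.632, 0.775, 0.0, 0.0]
ft_force: [0.1, -0.4, 0.4]
width: 0.0869
time: 5.12
ee_pos: [0.5197, 0.0187, 0.0165]
eef_rot: [0.632, 0.775, 0.0, -0.0]
ft_force: [-0.5, 0.3, -0.1]
width: 0.0453
```

```bash
python3 -m inch '[[0,0,0,0,0,0],[0,0,0,0,0,0],[0,0,0,0,0,0],[0,0,0,0,0,0],[0,0,0,0,0,0]]'
python3 -m inch '[[0,0,0,0,0,0],[0,0,0,0,0,0]]'
```

```text
time: 5.75
ee_pos: [0.5197, 0.0187, 0.0165]
eef_rot: [0.632, 0.775, 0.0, -0.0]
ft_force: [-0.7, -0.0, -0.0]
width: 0.0155
time: 6.0
ee_pos: [0.5197, 0.0187, 0.0165]
eef_rot: [0.632, 0.775, 0.0, -0.0]
ft_force: [0.4, 0.4, -0.2]
width: 0.0159
```

```bash
cat > plan.py <<'E'
import numpy as np
W=[(-212,27,0),(-212,29,0),(-212,29,4),(-212,29,8),(-212,29,12),(-200,29,13.5),(-187,29.5,15),(-187,29.5,15),
(-176,29.5,14.5),(-165,30,14),(-150,33,14),(-135,37,14),(-120,40,14),(-105,43,14),(-90,47,14),(-75,56,14),(-60,70,14),(-60,100,14),(-60,135,14),(-60,170,14)]
def tcp(w):
    t=np.radians(w[2]);return np.array([w[0]+174*np.cos(t)+10.5*np.sin(t),w[1]+174*np.sin(t)-10.5*np.cos(t)])
for a,b in zip(W,W[1:]):
    t=np.radians(a[2]);d=tcp(b)-tcp(a)
    print(b,'row',round((d@[np.cos(t),np.sin(t)])/40,3),0,round((d@[np.sin(t),-np.cos(t)])/40,3),0,round((b[2]-a[2])/120,4),0)
E
python3 plan.py
```

```text
(-212, 29, 0) row 0.0 0 -0.05 0 0.0 0
(-212, 29, 4) row 0.008 0 -0.304 0 0.0333 0
(-212, 29, 8) row 0.008 0 -0.304 0 0.0333 0
(-212, 29, 12) row 0.008 0 -0.304 0 0.0333 0
(-200, 29, 13.5) row 0.299 0 -0.052 0 0.0125 0
(-187, 29.5, 15) row 0.324 0 -0.05 0 0.0125 0
(-187, 29.5, 15) row 0.0 0 0.0 0 0.0 0
(-176, 29.5, 14.5) row 0.263 0 0.109 0 -0.0042 0
(-165, 30, 14) row 0.267 0 0.095 0 -0.0042 0
(-150, 33, 14) row 0.382 0 0.018 0 0.0 0
(-135, 37, 14) row 0.388 0 -0.006 0 0.0 0
(-120, 40, 14) row 0.382 0 0.018 0 0.0 0
(-105, 43, 14) row 0.382 0 0.018 0 0.0 0
(-90, 47, 14) row 0.388 0 -0.006 0 0.0 0
(-75, 56, 14) row 0.418 0 -0.128 0 0.0 0
(-60, 70, 14) row 0.449 0 -0.249 0 0.0 0
(-60, 100, 14) row 0.181 0 -0.728 0 0.0 0
(-60, 135, 14) row 0.212 0 -0.849 0 0.0 0
(-60, 170, 14) row 0.212 0 -0.849 0 0.0 0
```

```bash
python3 -m inch '[[0,0,-0.05,0,0,0],[0.008,0,-0.304,0,0.0333,0],[0.008,0,-0.304,0,0.0333,0],[0.008,0,-0.304,0,0.0333,0],[0,0,0,0,0,0]]' -1 60
python3 - <<'E'
from h import *
import pickle
s=read_state();print(s['ee_pos'],s['ft_force'],s['width'])
for n in('side','wrist'):
    c=camera(n);pickle.dump((c,s),open(n+'3.pkl','wb'))
    im=c['img'][...,::-1]
    if n=='side': im=cv2.resize(im[60:260,170:400],None,fx=3,fy=3,interpolation=cv2.INTER_CUBIC)
    cv2.imwrite(f'pics/{n}3.png',np.clip(im*1.6,0,255).astype(np.uint8))
E
```

```text
time: 6.62
ee_pos: [0.5206, 0.0154, 0.0554]
eef_rot: [0.63, 0.77, 0.066, -0.08]
ft_force: [-0.7, -0.6, -2.5]
width: 0.0154
[0.52063785 0.01542971 0.05536372] [-0.66174914 -0.60635908 -2.50048005] 0.015417240541440806
```

View pics/side3.png

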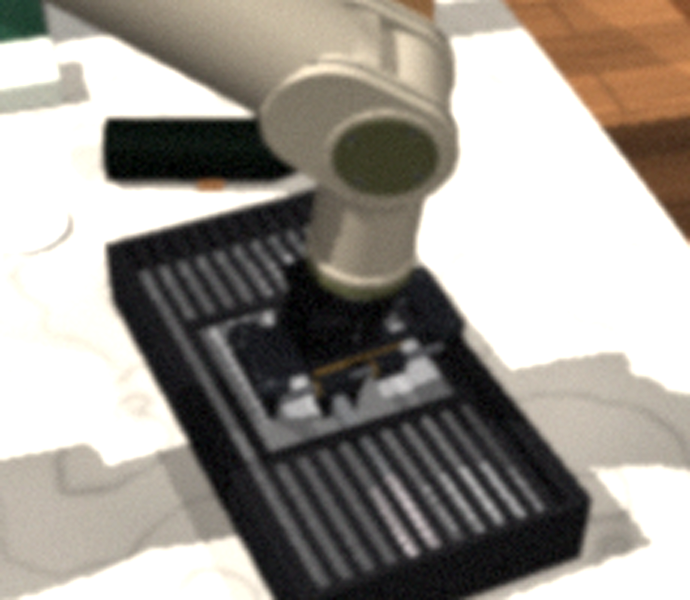

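View pics/wrist3.png

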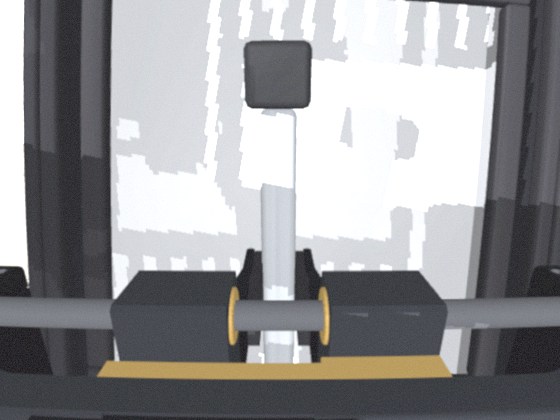

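Side: brush lifted, gripper intact, cover undisturbed; wrist: cap still at (278,74), size as before (cols 245–311). Check the cap's height by depth.

```bash
cat > cap.py <<'E'
from h import *
import sys
s=read_state();c=camera('wrist');P=cloud(c,s)
Q=R.from_quat(s['eef_rot']).inv().apply((P-s['ee_pos']).reshape(-1,3)).reshape(P.shape)
w=Q[50:100,255:300].reshape(-1,3);print('cap top tool',np.median(w,0).round(4),'near/far edge z',np.median(Q[98:104,260:296,2]).round(4),np.median(Q[48:54,260:296,2]).round(4))
print('handle top tool z', [np.median(Q[r,272:288],0).round(4) for r in (125,200,260)])
r=R.from_quat(s['eef_rot']); print('tilt',np.degrees(np.arcsin(r.apply([1,0,0])[2])).round(2),s['ee_pos'].round(4),s['ft_force'].round(1),s['width'])
for k in(140,-140):print(k,(s['ee_pos']+r.apply([(k-34)/1e3,0,-.0105])).round(4))
E
python3 cap.py
```

```text
cap top tool [ 0.0933 -0.0001 -0.0256] near/far edge z -0.0255 -0.0255
handle top tool z [array([ 0.0742,  0.0008, -0.0168]), array([ 0.0416,  0.0009, -0.0163]), array([ 0.0122,  0.0009, -0.0164])]
tilt 11.92 [0.5197 0.0173 0.0545] [-0.6  1.  -1.9] 0.015283542701663613
140 [0.4993 0.1168 0.0866]
-140 [ 0.5545 -0.1516  0.0288]
```

Rigid and on plan. Continue.

```bash
python3 -m inch '[[0.299,0,-0.052,0,0.0125,0],[0.324,0,-0.05,0,0.0125,0],[0,0,0,0,0,0],[0,0,0,0,0,0],[0,0,0,0,0,0]]'; python3 cap.py
```

```text
time: 7.4
ee_pos: [0.5153, 0.0399, 0.0643]
eef_rot: [0.627, 0.768, 0.082, -0.101]
ft_force: [0.7, 0.9, -1.7]
width: 0.015
cap top tool [ 0.0933 -0.0001 -0.0256] near/far edge z -0.0254 -0.0256
handle top tool z [array([ 0.0742,  0.0009, -0.0167]), array([ 0.0417,  0.0009, -0.0167]), array([ 0.0121,  0.0005, -0.0161])]
tilt 14.98 [0.5153 0.0399 0.0643] [ 0.7  0.9 -1.7] 0.015027678137936864
140 [0.4952 0.1376 0.1019]
-140 [ 0.5497 -0.1274  0.0295]
```

Cap at 0.102 m, head at 0.030 m, held for 0.3 s. Slide out.

```bash
python3 -m inch '[[0.263,0,0.109,0,-0.0042,0],[0.267,0,0.095,0,-0.0042,0],[0,0,0,0,0,0]]'; python3 cap.py
python3 -m inch '[[0.382,0,0.018,0,0,0],[0.388,0,-0.006,0,0,0],[0.382,0,0.018,0,0,0],[0,0,0,0,0,0]]'; python3 cap.py
```

```text
time: 7.82
ee_pos: [0.5102, 0.0642, 0.0619]
eef_rot: [0.626, 0.77, 0.077, -0.095]
ft_force: [-0.3, 0.2, -0.7]
width: 0.0152
cap top tool [ 0.0933 -0.0001 -0.0256] near/far edge z -0.0255 -0.0256
handle top tool z [array([ 0.0742,  0.0009, -0.0167]), array([ 0.0417,  0.0009, -0.0166]), array([ 0.0122,  0.0009, -0.0165])]
tilt 14.01 [0.5102 0.0642 0.0619] [-0.3  0.2 -0.7] 0.015245765892303807
140 [0.4897 0.1624 0.0977]
-140 [ 0.5453 -0.1036  0.0299]
time: 8.38
ee_pos: [0.5015, 0.1081, 0.0723]
eef_rot: [0.626, 0.77, 0.077, -0.094]
ft_force: [0.1, -0.1, -1.8]
width: 0.0153
cap top tool [ 0.0933 -0.0001 -0.0256] near/far edge z -0.0256 -0.0256
handle top tool z [array([ 0.0742,  0.0008, -0.0166]), array([ 0.0416,  0.0009, -0.0163]), array([ 0.0122,  0.0005, -0.0164])]
tilt 14.02 [0.5015 0.1081 0.0723] [ 0.1 -0.1 -1.8] 0.015275310138255668
140 [0.481  0.2063 0.1082]
-140 [ 0.5365 -0.0596  0.0404]
```

```bash
python3 -m inch '[[0.382,0,0.018,0,0,0],[0.388,0,-0.006,0,0,0],[0.418,0,-0.128,0,0,0],[0.449,0,-0.249,0,0,0],[0,0,0,0,0,0]]'; python3 cap.py
```

```text
time: 9.05
ee_pos: [0.4897, 0.1671, 0.1029]
eef_rot: [0.626, 0.77, 0.078, -0.094]
ft_force: [0.3, 1.1, -1.4]
width: 0.0153
cap top tool [ 0.0933 -0.0001 -0.0256] near/far edge z -0.0254 -0.0256
handle top tool z [array([ 0.0742,  0.0009, -0.0163]), array([ 0.0417,  0.0005, -0.0165]), array([ 0.0121,  0.0009, -0.0162])]
tilt 14.03 [0.4897 0.1671 0.1029] [ 0.3  1.1 -1.4] 0.015262190961514445
140 [0.4691 0.2652 0.1388]
-140 [ 0.5247 -0.0006  0.0709]
```

```bash
python3 -m inch '[[0.181,0,-0.728,0,0,0],[0.212,0,-0.849,0,0,0],[0.212,0,-0.849,0,0,0],[0.1,0,-0.4,0,0,0],[0,0,0,0,0,0]]'
python3 -m inch '[[0,0,0,0,0,0],[0,0,0,0,0,0],[0,0,0,0,0,0],[0,0,0,0,0,0]]'; python3 cap.py
python3 - <<'E'
from h import *
for n in('side','top'):
    cv2.imwrite(f'pics/{n}9.png',np.clip(camera(n)['img'][...,::-1]*1.4,0,255).astype(np.uint8))
s=read_state();print(s['ee_pos'],s['joint_vel'].round(4),s['width'],s['ft_force'])
E
```

```text
time: 9.72
ee_pos: [0.4899, 0.1649, 0.2184]
eef_rot: [0.627, 0.769, 0.077, -0.094]
ft_force: [-0.5, 0.2, -3.0]
width: 0.0153
time: 10.22
ee_pos: [0.4895, 0.1651, 0.2181]
eef_rot: [0.627, 0.769, 0.077, -0.094]
ft_force: [-0.3, 0.1, -1.5]
width: 0.0155
cap top tool [ 0.0932 -0.0001 -0.0256] near/far edge z -0.0254 -0.0256
handle top tool z [array([ 0.0742,  0.0008, -0.0168]), array([ 0.0417,  0.0009, -0.0166]), array([ 0.0122,  0.0005, -0.0164])]
tilt 13.98 [0.4895 0.1651 0.2181] [-0.3  0.1 -1.5] 0.015452768558241625
140 [0.4693 0.2634 0.2539]
-140 [ 0.524  -0.0028  0.1863]
[0.48957482 0.16514358 0.21834332] [ 0.0017 -0.0026  0.0009 -0.002  -0.0016 -0.0001 -0.0026] 0.015364169368717037 [-0.17310213 -0.33989099 -1.56718514]
```

View pics/side9.png

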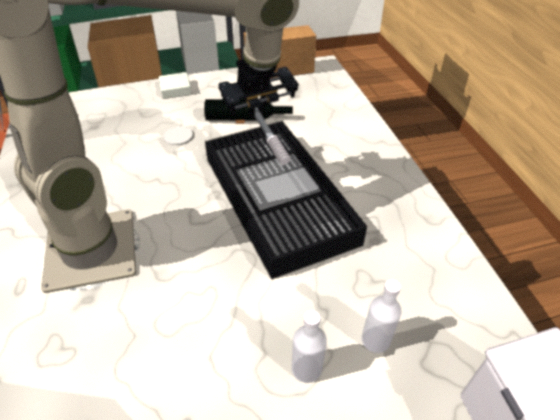

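View pics/top9.png

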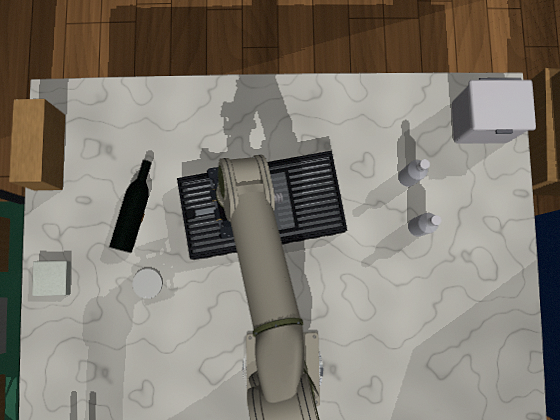

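The brush is held clear above the cover (white head at (277,150) in the side view). The bottles and the coaster are at their starting pixels: wine bottle (130,205), coaster (147,282), PET bottles (415,172) and (425,223) in the top view.

```bash
python3 -c "
from bench import close_job
print(close_job())"
```

```text
the job is handed in; nothing more can be done
None
```

The brush is out and held still in the gripper above the cover, and I handed the job in at about 10.4 s of the 48 s allowed; no verdict is reported.

- **Threading out:** I gripped the handle about 34 mm toward the cap from mid-length with 50 N, then raised the grip to 60 N. I tilted the cap end up 15° and held it about 0.3 s with cap_end at 0.102 m and head_end at 0.030 m. I then slid the brush out at 14° and lifted it.
- **Forces:** The wrist force readings I took stayed within about 3 N, with no sign of pressing on the cover. I could not measure the contact force on the cover directly.
- **Final position:** cap_end is at about 0.254 m and head_end at about 0.186 m. The lowest part of the head is therefore about 95 mm above the cover. These heights come from the arm's pose and the grasp measurement. The cap's position in the wrist camera's depth stayed the same to 0.1 mm, so the brush did not slip.
- **Final state:** The gripper opening reads 15.4 mm on the 16 mm handle, and joint speeds were below 0.003 rad/s. By eye in the last top view, the bottles and the coaster were at their starting pixels.

None of my checks failed or disagreed.

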